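# Take the clogged filter cartridge out of the bench fume extractor

## Robot

A 6-joint arm with a two-finger parallel gripper is mounted at the origin on a cart in front of the work surface, level with it; the furniture and walls round the work are solid. World frame = base frame: x ahead of the robot, y to its left, z up, the work surface at z = 0. Lengths are in mm, angles in rad, forces in N, time in s.
With the tool pointing down it reaches from about 275 to 1000 mm from the base axis. Payload 8.4 kg.
Tool frame: the origin (TCP) lies between the finger pads; the fingertips stand r.finger_overhang ahead of it and the grasp point (between the pads) is the TCP (r.finger_overhang is the distance from the TCP to the fingertips, in mm); z points along the fingers, y is the line along which they close (so a half turn about z gives the same grasp; the last joint's range is limited). The gripper opens to 85 mm and grips with 20 to 120 N. Pads are 22 mm wide; open, the fingers measure 114 mm over their backs; the gripper's body (76 mm by 85 mm) begins 54 mm behind the grasp point. The pads swing forward as they close: fully open they stand 13 mm farther back than shut.
Start: joints at [1.267, 0.353, 1.633, -0, 1.155, -0.002], TCP at [185.773, 596.755, 250.281] pointing down, gripper open.
Joint ranges: [-2.63, 2.63], [-0.92, 2.1], [0.06, 2.66], [-1.3, 4.44], [0, 2.69], [-3.02, 3.02]. Speed limits (rad/s): [2.22, 2.22, 2.79, 3.14, 3.14, 3.14].

## Interface

Orientations are given as [roll, pitch, yaw] about the fixed x, y, z axes, in that order (R = Rz(yaw) Ry(pitch) Rx(roll)).
In Python, from rig import r, cams, sign_off gives the robot as it stands.
- The arm moves only by the shell command python3 -m crank 'ROWS' [FORCE]. ROWS is JSON, a list of rows, each a list of 7 numbers: the shift along the tool's x, y, z in m, then the turn, a rotation vector about the tool's x, y, z in rad, then the closure, from 0 (fully open) to 1 (shut). In form: [[dx, dy, dz, ax, ay, az, gripper], ...]. A call has 1 to 5 rows; each row is the pose to reach, as a shift and turn from the pose commanded when the call began, along the tool's axes at that moment; what a row does not reach only later rows make up. A row lasts 1/10 s, in which the tool goes at most 50 mm and 8.59 degrees, less where a joint would pass 70% of its speed; a pose out of reach is approached as far as the arm can. A call with a gripper value outside its range is refused whole. The fingers move at their own pace and stop on an object; FORCE is the grip in N (left out, the last holds). Time passes only in rows, so rows that repeat a pose let the fingers close. It gives the time, the measured TCP pose, the force, the opening and the grip force at its end, in the units of the state.
- r.sense(): the state, without advancing time (a new reading comes with each control period).
- cams.grab_frame(name): name is "side" or "top" or "wrist"; returns a dict with "image" (420x560x3 uint8, red, green, blue), "fx", "fy", "cx", "cy" (pixels), "position" and "orientation" of the camera in the world. Camera axes: x right, y down, z forward; pixel columns grow to the right and rows downward; lengths in mm; the calibration is good to about 2 mm. A picture is of the moment at which its call begins. There is no depth.
- sign_off(): hands the job in; it is judged then, once.
The state is a dict: "clock": time; "qpos": joint angles; "qvel": joint speeds; "joint_efforts": joint torques, N m; "eef_pos": TCP position; "tcp_rot": TCP orientation; "contact_force": force on the tool from outside, world axes, zero at the start; "wrist_torque": the same for the moment, N m; "opening": opening from 0.0 (shut) to 1.0 (fully open); "grasp_force": force on a finger pad.
Only numpy, scipy, OpenCV 4.12 (cv2) and the standard library are available. Lean on these libraries where they do the work, as an engineer would, in place of code of your own. Each camera call takes 0.05 s, during which the arm holds its last target. There are 200 camera calls.

## Task

The filter in the small fume extractor is clogged. Press the round cartridge in the extractor's sloping front deck straight in until its push latch lets go and it springs out, then pull it free along its own axis and stand it upright, hollow foot down, on the floor of the steel parts tray beside the hex key. Set it down gently and do not let it tip over, because it would roll off, and leave the other things where they lie.

Things in the scene. Friction and masses are not known exactly. Their poses are not given: they have to be found in the camera images.
- extractor: Grey fume extractor, fixed: 196 mm deep, 150 wide, 240 tall. Origin on the bench below the port's centre; x from its front to its back, y to its left, z up. From x = -75 to 66 mm a deck slopes up towards the back at 30 degrees: 52 mm high in front, 95 at the port (x = 0), 133 at the back; behind it, to x = 121, stands the fan tower with a dark grille.
- filter_port: Round port in the sloping deck, fixed. Origin at the centre of its mouth in the deck's plane; z out of the deck along the bore's axis (30 degrees from vertical, leaning to the extractor's front), x up the slope, y level. Bore 46 mm across, 85 deep, with a keyway on the +x side, so the cartridge cannot turn. A flat black bezel, 84 mm across, stands 3 mm above the deck.
- cartridge: Loose round filter cartridge, 44 mm diameter, 84 long, 0.15 kg: grey fluted cap (top 24 mm), white pleats, black hollow foot with a small key rib on its +x side (3.5 mm out, up to 59 mm above the foot). Origin at the centre of the foot's end, z along its axis to the cap. At the start it is latched in the port, axis along the port's z; pulling does not undo the latch.
- cartridge_top (a point): Centre of the cartridge's flat top, 84 mm above its foot. Latched, it stands 10 mm out of the deck's plane. Pressed in 7 to 8 mm, to a stop (8 to 12 N; 5.5 mm is just enough), the latch lets go; once the pressure is off a spring lifts the top to 28 mm, where the cartridge sits loosely. Pressed right in again it latches again. It is free when drawn out 60 mm more.
- tray: Loose shallow steel parts tray, 120 x 170 mm (x, y), 0.8 kg. Origin at the centre of its underside, z up. Inner floor 3 mm above the bench, rim 3 mm thick and 18 mm tall. A hex key lies in it along the +y end (y from about 35 to 80 mm); the rest of the floor is free, for instance round x = 0, y = -25 mm.
- hex_key: Bystander: black hex key, 97 x 37 x 8 mm, lying in the tray; origin at the centre of its underside.
- screwdriver: Bystander: screwdriver 178 mm long, 27 mm thick, lying on the bench; origin at the centre of its underside.
- sanding_block: Bystander: wooden block 60 x 95 x 38 mm on the bench; origin at the centre of its underside.
- tape_measure: Bystander: tape measure 39 x 90 x 66 mm on the bench; origin at the centre of its underside.
- electrical_tape: Bystander: roll of black tape, 53 mm diameter, 19 mm high, lying flat on the bench; origin at the centre of its underside.
- visor_edge (a point): Middle of the lower front edge of the visor that juts forward from the top of the tower over the deck, 150 mm wide, 228 mm above the bench. It blocks a tool that points straight down at the port: come from the front, tilted along the port's axis.
- cartridge_cap (a point): Middle of the cartridge's cap on its axis, 12 mm below the top: where to grip it, across its 44 mm diameter. The cap is reachable once the cartridge has sprung out.

How it is judged (in metres and radians):
On the way, in this order (a step that is already met when the one before it is completed fails the run):
1. the cartridge has been pressed in (top less than 6 mm out of the deck plane) (z of cartridge_top in the frame of filter_port below 0.006 m).
2. the latch has let go and the cartridge has sprung out (top more than 22 mm out) (z of cartridge_top in the frame of filter_port above 0.022 m).
3. the cartridge has been drawn clear of the port (z of cartridge in the frame of filter_port above 0.003 m).
At the end, for the whole second after the job is handed in: The cartridge stands at rest, upright on its hollow foot (axis within 7 degrees of vertical, cap up), flat on the floor of the tray (foot no more than 4 mm above it) inside the rim (centre within 36 mm of the tray's middle in x and 61 mm in y) (x of cartridge in the frame of tray between -0.036 and 0.036 m and y of cartridge in the frame of tray between -0.061 and 0.061 m and z of cartridge in the frame of tray between 0 and 0.007 m and angle between cartridge's own z axis and vertical below 0.12 rad and linear speed of each of cartridge, tray below 0.02 m/s); the robot touches nothing.
It fails at once if the cartridge tips over (its axis leans more than 63 degrees) (angle between cartridge's own z axis and vertical above 1.1 rad).
It fails at once if the cartridge is slammed or dropped into the tray (more than 60 N between them) (contact force between cartridge and tray above 60 N).
It fails at once if another thing (hex key, screwdriver, wooden block, tape measure, roll of tape) is moved more than 40 mm from where it lay (distance of any of hex_key, screwdriver, sanding_block, tape_measure, electrical_tape from where it was at the start of the episode above 0.04 m).
It also fails if it takes over 43 s, if anything falls off the work surface, if the arm or the gripper's body presses on something with over 40 N, if the wrist force passes 120 N, or if a joint passes its speed limit or range.

## Working session

There is one attempt and no reset: what is moved stays moved. The work goes in short steps, Python scripts to look and compute and a shell command to move; the robot and the scene stay as the last step left them, time stands still between calls to the robot, and variables do not carry over. Pictures are saved under pics/ and viewed, at most 10 in all, crops included, and the job is handed in when it is done.

```bash
mkdir -p pics; ls; python3 - <<'E'
from rig import r,cams
import cv2,numpy as np
s=r.sense();print(s,r.finger_overhang)
for n in("top","side"):
    f=cams.grab_frame(n);cv2.imwrite(f"pics/{n}0.png",f["image"][...,::-1]);print(n,{k:v for k,v in f.items() if k!="image"})
E
```

```text
pics
{'clock': 0.0, 'qpos': array([ 1.26658026e+00,  3.53654520e-01,  1.63418197e+00,  2.39971512e-05,
        1.15520130e+00, -2.37741753e-03]), 'qvel': array([-1.52236879e-03, -2.38119206e-04,  4.64299459e-05,  1.77408253e-04,
       -3.20921868e-04,  3.86450787e-04]), 'joint_efforts': array([-2.76572660e-03, -6.05234671e+01, -3.42068839e+01, -2.97097486e-04,
        9.06986796e-03,  1.89803757e-06]), 'eef_pos': array([185.63417197, 596.29486846, 249.53722236]), 'tcp_rot': array([-3.14014758e+00, -2.53760113e-05,  2.83974428e+00]), 'contact_force': array([-0.12948444, -0.30272218, -0.72771672]), 'wrist_torque': array([ 0.01881023,  0.01721467, -0.01190085]), 'grasp_force': 0.0, 'opening': 1.0017041325252427} 19.0
top {'fx': 418.7285380401952, 'fy': 418.7285380401952, 'cx': 277.3240593424658, 'cy': 204.44668439660018, 'position': array([ 258.17269999, -319.56350807, 1214.90402141]), 'orientation': array([-2.92812124,  0.0064002 , -1.26255496])}
side {'fx': 524.1026525504308, 'fy': 524.1026525504308, 'cx': 280.6737037067394, 'cy': 209.74302560562697, 'position': array([  487.73674894, -1789.16425919,   902.11150602]), 'orientation': array([-2.02450759, -0.02313996,  0.01347049])}
```

View pics/top0.png

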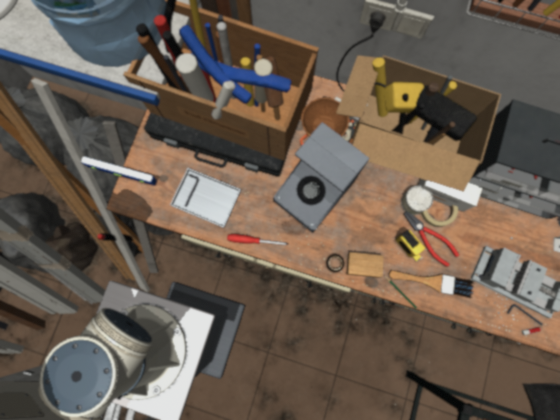

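View pics/side0.png

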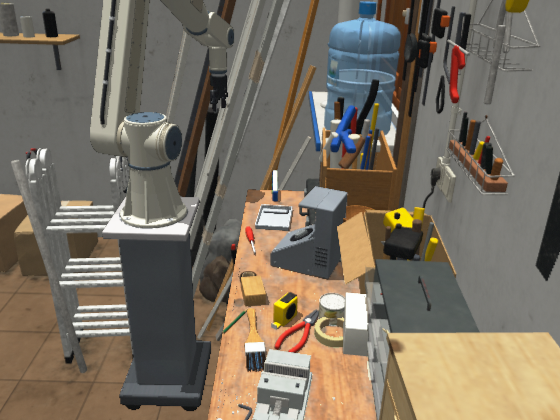

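The top view shows the extractor's bezel at about (312,190), with the tower to its upper right. The tray is at (207,197) with the hex key at its left end. I'll zoom in and cast rays.

```bash
cat >h.py <<'E'
import numpy as np,cv2
from scipy.spatial.transform import Rotation as Ro
from rig import r,cams
def ray(f,u,v):
    R=Ro.from_euler('xyz',f["orientation"]).as_matrix()
    d=R@np.array([(u-f["cx"])/f["fx"],(v-f["cy"])/f["fy"],1]);return np.array(f["position"]),d/np.linalg.norm(d)
def onz(f,u,v,z):
    p,d=ray(f,u,v);return p+d*(z-p[2])/d[2]
def proj(f,P):
    R=Ro.from_euler('xyz',f["orientation"]).as_matrix()
    c=R.T@(np.array(P)-f["position"]);return np.array([f["fx"]*c[0]/c[2]+f["cx"],f["fy"]*c[1]/c[2]+f["cy"]])
E
python3 - <<'E'
from h import *
f=cams.grab_frame("top");im=f["image"]
print(onz(f,312,190,97),onz(f,207,197,10))
g=cv2.cvtColor(im,cv2.COLOR_RGB2GRAY)
m=(g<45).astype(np.uint8); sub=np.zeros_like(m); sub[165:215,285:340]=m[165:215,285:340]
n,l,st,c=cv2.connectedComponentsWithStats(sub);k=1+np.argmax(st[1:,4]);print(st[k],c[k])
cs,_=cv2.findContours((l==k).astype(np.uint8),cv2.RETR_EXTERNAL,cv2.CHAIN_APPROX_NONE)
e=cv2.fitEllipse(cs[0]);print(e,onz(f,*e[0],97.6))
cr=im[110:250,150:390];cv2.imwrite("pics/crop.png",cv2.resize(cr,None,fx=3.33,fy=3.33,interpolation=cv2.INTER_CUBIC)[...,::-1])
E
```

```text
[ 554.48024945 -317.82395698   97.        ] [463.34577507 -27.75304638  10.        ]
[298 177  27  27 320] [310.95625 189.7625 ]
((310.7373352050781, 189.85316467285156), (25.467132568359375, 26.512392044067383), 150.60865783691406) [ 553.67262575 -314.39729871   97.6       ]
```

View pics/crop.png

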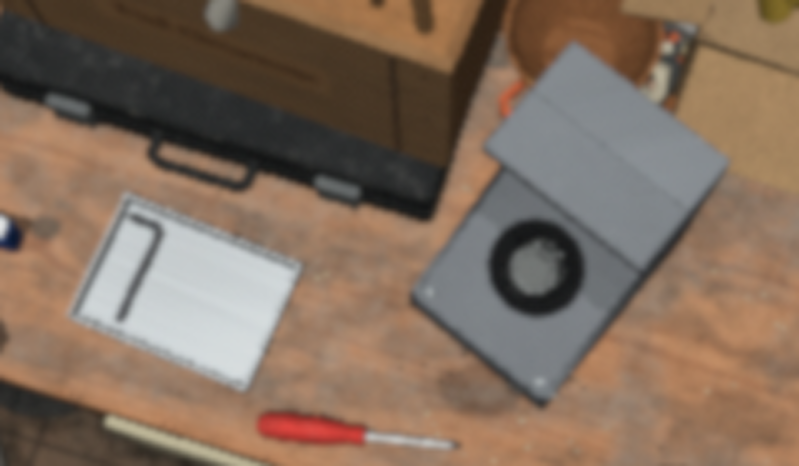

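The crop shows the deck's front corners at (412,296) and (543,403), and the visor edge runs from (485,147) to (640,272). The bezel is at (537,267). The tray corners are (126,194), (301,264), (247,389) and (72,317), with the hex key near the left end.

```bash
python3 - <<'E'
from h import *
f=cams.grab_frame("top")
C=lambda u,v,z:onz(f,150+u/3.33-.35,110+v/3.33-.35,z)
a,b=C(412,294,52),C(543,400,52);print("front",a,b,np.linalg.norm(a-b),(a+b)/2)
c,d=C(573,42,240),C(727,160,240);v,w=C(485,147,228),C(640,272,228)
print("roof",c,d,np.linalg.norm(c-d),v,w,np.linalg.norm(v-w))
for p,q in((a,b),(c,d),(v,w)):
    t=q-p; print("back dir yaw",np.arctan2(t[0],-t[1]) , "->",np.arctan2(t[1],t[0])+np.pi/2)
T=[C(126,194,18),C(301,264,18),C(247,389,18),C(72,317,18)]
print("tray",np.mean(T,0),[np.linalg.norm(T[i]-T[i-1]) for i in range(4)]); print("tray -y dir",(T[1]+T[2]-T[0]-T[3])/2)
# bezel
im=f["image"];g=cv2.cvtColor(im,cv2.COLOR_RGB2GRAY)
print("bezel",C(536,267,97.6), "cap top in px", C(537,268,104))
yaw=np.mean([np.arctan2((q-p)[1],(q-p)[0])+np.pi/2 for p,q in((a,b),(c,d),(v,w))]);e=np.array([np.cos(yaw),np.sin(yaw),0])
print("yaw",yaw,"port from front",(a+b)/2+75*e,"from roof back",(c+d)/2-121*e)
s=cams.grab_frame("side");P=C(536,267,97.6);print(proj(s,P))
cr=s["image"][150:310,220:380];cv2.imwrite("pics/s1.png",cv2.resize(cr,None,fx=3.7,fy=3.7,interpolation=cv2.INTER_CUBIC)[...,::-1])
E
```

```text
front [ 510.81846357 -219.49058458   52.        ] [ 456.87588292 -352.60934996   52.        ] 143.6328921351967 [ 483.84717325 -286.04996727   52.        ]
roof [ 690.24017033 -291.30491895  240.        ] [ 635.52938741 -424.78723138  240.        ] 144.2594797532049 [ 595.83040341 -252.12612205  228.        ] [ 538.40528062 -387.95875833  228.        ] 147.47253916103543
back dir yaw -0.3849995167710972 -> -0.38499951677109734
back dir yaw -0.3889884197605777 -> -0.38898841976057774
back dir yaw -0.3999750504519207 -> -0.39997505045192083
tray [461.29956943 -25.4898147   18.        ] [np.float64(120.47592682817364), np.float64(171.04547496691472), np.float64(120.64098349684134), np.float64(168.52189489000136)]
tray -y dir [ -13.93656889 -169.21069734    0.        ]
bezel [ 553.6302144  -314.04745877   97.6       ] cap top in px [ 551.37469672 -315.10444554  104.        ]
yaw -0.39132099566119866 port from front [ 553.17762518 -314.65570857   52.        ] from roof back [ 551.03164976 -311.89547922  240.        ]
[301.63333723 234.28883103]
```

View pics/s1.png

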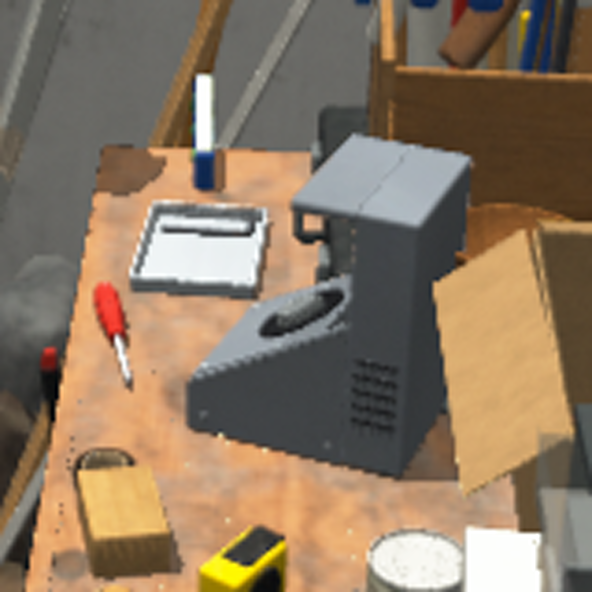

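Three estimates of the port agree: (553,-314.5,95), extractor yaw -0.391. The tray is at (461,-25.5), yaw about -0.08. Next I work out the approach along the port axis.

```bash
cat >>h.py <<'E'
PORT=np.array([553,-314.5,95.]);YAW=-.391
def Rt(tilt,yaw): # tool pose: y level along port y, z down the bore
    y=np.array([-np.sin(yaw),np.cos(yaw),0]);b=np.array([np.cos(yaw),np.sin(yaw),0])
    z=np.sin(tilt)*b-np.cos(tilt)*np.array([0,0,1]);return np.column_stack([np.cross(y,z),y,z])
AX=-Rt(np.pi/6,YAW)[:,2]
def rel(P,R):
    s=r.sense();R0=Ro.from_euler('xyz',s["tcp_rot"]).as_matrix()
    print("shift m",np.round(R0.T@(np.array(P)-s["eef_pos"])/1000,4),"rot",np.round(Ro.from_matrix(R0.T@R).as_rotvec(),4),"t",round(s["clock"],2),"tcp",s["eef_pos"].round(1),"F",s["contact_force"].round(1),"op",s["opening"].round(3))
E
python3 -c "
from h import *
rel(PORT+AX*120,Rt(np.pi/6,YAW))"
```

```text
Traceback (most recent call last):
  File "h.py", line 19, in rel
    print("shift m",np.round(R0.T@(np.array(P)-s["eef_pos"])/1000,4),"rot",np.round(Ro.from_matrix(R0.T@R).as_rotvec(),4),"t",round(s["clock"],2),"tcp",s["eef_pos"].round(1),"F",s["contact_force"].round(1),"op",s["opening"].round(3))
                                                                                                                                                                                                                   ^^^^^^^^^^^^^^^^^^
AttributeError: 'float' object has no attribute 'round'
```

```bash
sed -i 's/s\["opening"\].round(3)/round(s["opening"],3)/' h.py
python3 -c "
from h import *
rel(PORT+AX*120,Rt(np.pi/6,YAW))
rel([459,-50,250],Rt(0,YAW))"
```

```text
shift m [-0.5618 -0.7553  0.0515] rot [ 0.0227 -0.5232  0.0873] t 0.25 tcp [185.7 596.6 249.9] F [-0.   0.2  0.4] op 0.994
shift m [-4.531e-01 -5.361e-01  3.000e-04] rot [-0.0007  0.      0.0892] t 0.25 tcp [185.7 596.6 249.9] F [-0.   0.2  0.4] op 0.994
```

```bash
python3 -m crank '[[-0.225,-0.302,0.0,0.01,-0.2,0.035,0],[-0.225,-0.302,0.0,0.01,-0.2,0.035,0],[-0.225,-0.302,0.0,0.01,-0.2,0.035,0],[-0.225,-0.302,0.0,0.01,-0.2,0.035,0],[-0.225,-0.302,0.0,0.01,-0.2,0.035,0]]'
python3 -c "
from h import *
rel(PORT+AX*120,Rt(np.pi/6,YAW))"
```

```text
clock: 0.75
eef_pos: [268.8, 359.2, 250.2]
tcp_rot: [-3.135, 0.2, 2.806]
contact_force: [0.7, 0.2, -0.1]
opening: 0.998
grasp_force: 0.0
shift m [-0.4113 -0.5385  0.1393] rot [ 0.0133 -0.323   0.0535] t 0.75 tcp [268.8 359.2 250.2] F [ 0.7  0.2 -0.1] op 0.998
```

```bash
python3 -m crank '[[-0.411,-0.538,0.139,0.013,-0.323,0.0535,0],[-0.411,-0.538,0.139,0.013,-0.323,0.0535,0],[-0.411,-0.538,0.139,0.013,-0.323,0.0535,0],[-0.411,-0.538,0.139,0.013,-0.323,0.0535,0],[-0.411,-0.538,0.139,0.013,-0.323,0.0535,0]]'
python3 -c "
from h import *
rel(PORT+AX*120,Rt(np.pi/6,YAW))"
```

```text
clock: 1.25
eef_pos: [351.0, 124.6, 231.7]
tcp_rot: [3.141, 0.524, 2.752]
contact_force: [1.7, 0.8, -0.3]
opening: 1.002
grasp_force: 0.0
shift m [-0.2377 -0.3296  0.1751] rot [0.0014 0.0004 0.0016] t 1.25 tcp [351.  124.6 231.7] F [ 1.7  0.8 -0.3] op 1.002
```

```bash
python3 -m crank '[[-0.238,-0.329,0.175,0,0,0,0],[-0.238,-0.329,0.175,0,0,0,0],[-0.238,-0.329,0.175,0,0,0,0],[-0.238,-0.329,0.175,0,0,0,0],[-0.238,-0.329,0.175,0,0,0,0]]'
python3 -c "
from h import *
rel(PORT+AX*120,Rt(np.pi/6,YAW))"
```

```text
clock: 1.75
eef_pos: [421.3, -70.5, 216.1]
tcp_rot: [3.14, 0.524, 2.75]
contact_force: [1.1, 1.0, -0.4]
opening: 1.0
grasp_force: 0.0
shift m [-0.1256 -0.1753  0.0922] rot [ 0.0006  0.0003 -0.0009] t 1.75 tcp [421.3 -70.5 216.1] F [ 1.1  1.  -0.4] op 1.0
```

```bash
python3 -m crank '[[-0.125,-0.175,0.092,0,0,0,0],[-0.125,-0.175,0.092,0,0,0,0],[-0.125,-0.175,0.092,0,0,0,0],[-0.125,-0.175,0.092,0,0,0,0],[-0.125,-0.175,0.092,0,0,0,0]]'
python3 - <<'E'
from h import *
f=cams.grab_frame("wrist");cv2.imwrite("pics/w1.png",f["image"][...,::-1])
print(f["position"],f["orientation"],proj(f,PORT+3*AX),proj(f,PORT+10*AX))
rel(PORT+AX*120,Rt(np.pi/6,YAW))
E
```

```text
clock: 2.25
eef_pos: [488.8, -267.1, 199.6]
tcp_rot: [3.141, 0.522, 2.75]
contact_force: [1.9, 1.4, -0.4]
opening: 1.0
grasp_force: 0.0
[ 368.32714686 -217.74130962  267.71330905] [2.30550247e+00 6.94742837e-08 1.17920180e+00] [256.29421197 221.66245755] [255.60538514 225.21612621]
shift m [-0.0089 -0.0148  0.0076] rot [-0.0024  0.0044  0.0044] t 2.3 tcp [ 492.5 -273.5  200.9] F [ 4.9 -4.8  1.7] op 0.998
```

View pics/w1.png

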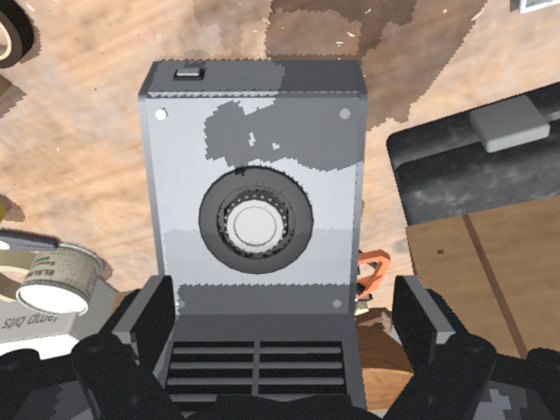

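The wrist view shows the bezel centred at about (256,220) and the cap's flat top at (254,225). The prediction was (256,222) and (256,225), so the port estimate holds to about 1 mm. Next I close the fingers and move to just above the cap.

```bash
python3 -m crank '[[-0.007,-0.008,0.007,0,0.002,0,1],[-0.007,-0.008,0.007,0,0.002,0,1],[-0.007,-0.008,0.007,0,0.002,0,1],[-0.007,-0.008,0.007,0,0.002,0,1],[-0.007,-0.008,0.007,0,0.002,0,1]]' 60
python3 -c "
from h import *
rel(PORT+AX*50,Rt(np.pi/6,YAW))"
```

```text
clock: 2.8
eef_pos: [494.5, -275.5, 197.3]
tcp_rot: [3.141, 0.52, 2.751]
contact_force: [0.2, 0.5, -0.8]
opening: 0.145
grasp_force: 0.0
shift m [-0.0089 -0.0139  0.073 ] rot [ 0.001  -0.004   0.0004] t 2.8 tcp [ 494.5 -275.5  197.3] F [ 0.2  0.5 -0.8] op 0.145
```

```bash
python3 -m crank '[[-0.009,-0.014,0.02,0,-0.004,0,1],[-0.009,-0.014,0.04,0,-0.004,0,1],[-0.009,-0.014,0.07,0,-0.004,0,1],[-0.009,-0.014,0.07,0,-0.004,0,1],[-0.009,-0.014,0.07,0,-0.004,0,1]]' 60
python3 -c "
from h import *
rel(PORT+AX*50,Rt(np.pi/6,YAW))"
```

```text
clock: 3.3
eef_pos: [528.3, -304.6, 140.5]
tcp_rot: [3.14, 0.522, 2.75]
contact_force: [-0.2, -0.5, 0.2]
opening: 0.002
grasp_force: 0.0
shift m [-0.0003  0.0003  0.0027] rot [ 0.0013 -0.0016 -0.0002] t 3.3 tcp [ 528.3 -304.6  140.5] F [-0.2 -0.5  0.2] op 0.002
```

```bash
python3 -m crank '[[0,0,0.01,0,-0.0015,0,1],[0,0,0.018,0,-0.0015,0,1],[0,0,0.022,0,-0.0015,0,1],[0,0,0.026,0,-0.0015,0,1],[0,0,0.027,0,-0.0015,0,1]]'
python3 -m crank '[[0,0,0.001,0,0,0,1],[0,0,0.002,0,0,0,1],[0,0,0.002,0,0,0,1]]'
python3 -c "
from h import *
rel(PORT+AX*21.5,Rt(np.pi/6,YAW))"
```

```text
clock: 3.8
eef_pos: [541.4, -310.7, 118.2]
tcp_rot: [3.141, 0.526, 2.75]
contact_force: [-3.1, 1.5, 5.4]
opening: -0.0
grasp_force: 2.9
clock: 4.1
eef_pos: [542.2, -311.1, 116.3]
tcp_rot: [3.141, 0.526, 2.75]
contact_force: [-2.8, 2.2, 5.6]
opening: -0.002
grasp_force: 2.9
shift m [0.0009 0.001  0.0026] rot [ 0.0004  0.0023 -0.0006] t 4.1 tcp [ 542.2 -311.1  116.3] F [-2.8  2.2  5.6] op -0.002
```

Contact is at about 6.5 N, as expected. I press the rest of the way to the stop.

```bash
python3 -m crank '[[0,0,0.001,0,0,0,1],[0,0,0.002,0,0,0,1],[0,0,0.003,0,0,0,1],[0,0,0.003,0,0,0,1]]'
python3 -c "
from h import *
rel(PORT+AX*21.5,Rt(np.pi/6,YAW))"
```

```text
clock: 4.5
eef_pos: [543.6, -311.7, 113.8]
tcp_rot: [3.141, 0.526, 2.75]
contact_force: [-2.4, 1.9, 5.3]
opening: 0.001
grasp_force: 3.1
shift m [ 0.001   0.001  -0.0004] rot [ 0.0004  0.0024 -0.0005] t 4.5 tcp [ 543.6 -311.7  113.8] F [-2.4  1.9  5.3] op 0.001
```

```bash
python3 -m crank '[[0,0,0.001,0,0,0,1],[0,0,0.0015,0,0,0,1],[0,0,0.0015,0,0,0,1]]'
python3 -m crank '[[0,0,0.001,0,0,0,1],[0,0,0.0015,0,0,0,1],[0,0,0.0015,0,0,0,1]]'
```

```text
clock: 4.8
eef_pos: [544.3, -312.0, 113.0]
tcp_rot: [3.141, 0.527, 2.75]
contact_force: [-6.4, 3.3, 13.3]
opening: 0.001
grasp_force: 7.4
clock: 5.1
eef_pos: [544.8, -312.3, 112.8]
tcp_rot: [3.141, 0.528, 2.75]
contact_force: [-17.0, 7.6, 29.8]
opening: -0.001
grasp_force: 17.2
```

The stop is reached: the force rises to 35 N with no further travel. I back off along the axis, open the fingers and look.

```bash
python3 -m crank '[[0,0,-0.01,0,0,0,1],[0,0,-0.03,0,0,0,1],[0,0,-0.06,0,0,0,1],[0,0,-0.06,0,0,0,0],[0,0,-0.06,0,0,0,0]]'
python3 -m crank '[[0,0,0,0,0,0,0],[0,0,0,0,0,0,0],[0,0,0,0,0,0,0]]'
python3 - <<'E'
from h import *
f=cams.grab_frame("wrist");cv2.imwrite("pics/w2.png",f["image"][...,::-1])
print(proj(f,PORT+3*AX),proj(f,PORT+10*AX),proj(f,PORT+28*AX))
rel(PORT+AX*26,Rt(np.pi/6,YAW))
E
```

```text
clock: 5.6
eef_pos: [517.3, -301.0, 163.2]
tcp_rot: [3.141, 0.527, 2.75]
contact_force: [0.6, -0.9, -0.5]
opening: 0.333
grasp_force: 0.0
clock: 5.9
eef_pos: [517.0, -300.6, 161.5]
tcp_rot: [3.14, 0.524, 2.75]
contact_force: [-0.3, -0.7, 0.5]
opening: 0.846
grasp_force: 0.0
[285.393172   229.84662499] [285.46728743 234.62408811] [285.68186665 248.45581376]
shift m [-0.0002  0.0009  0.0509] rot [ 0.0007  0.0002 -0.0007] t 5.95 tcp [ 517.  -300.6  161.5] F [ 0.3  0.2 -0. ] op 0.921
```

View pics/w2.png

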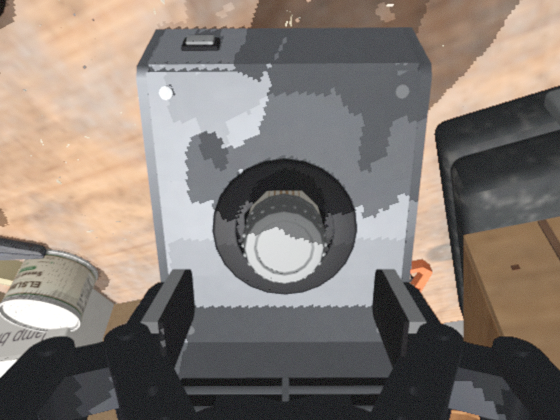

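The cartridge has sprung out: its top is at (285,249), matching the 28 mm prediction. I advance with the fingers open and grip the cap.

```bash
python3 -m crank '[[0,0.001,0.02,0,0,0,0],[0,0.001,0.04,0,0,0,0],[0,0.001,0.05,0,0,0,0],[0,0.001,0.055,0,0,0,0],[0,0.001,0.055,0,0,0,0]]'
python3 -m crank '[[0,0,0,0,0,0,0.2],[0,0,0,0,0,0,0.35],[0,0,0,0,0,0,1],[0,0,0,0,0,0,1],[0,0,0,0,0,0,1]]' 50
python3 -m crank '[[0,0,0,0,0,0,1],[0,0,0,0,0,0,1],[0,0,0,0,0,0,1]]'
python3 -c "
from h import *
rel(PORT+AX*22,Rt(np.pi/6,YAW))"
```

```text
clock: 6.45
eef_pos: [542.8, -310.2, 113.8]
tcp_rot: [3.14, 0.524, 2.75]
contact_force: [-0.4, 0.9, 0.0]
opening: 1.002
grasp_force: 0.0
clock: 6.95
eef_pos: [543.0, -310.4, 115.2]
tcp_rot: [3.141, 0.526, 2.75]
contact_force: [0.2, -0.1, 1.8]
opening: 0.499
grasp_force: 50.3
clock: 7.25
eef_pos: [543.1, -310.5, 115.0]
tcp_rot: [3.141, 0.526, 2.75]
contact_force: [0.1, 0.6, 2.2]
opening: 0.496
grasp_force: 50.3
shift m [0.0008 0.     0.0007] rot [ 0.0003  0.0019 -0.0006] t 7.25 tcp [ 543.1 -310.5  115. ] F [0.1 0.6 2.2] op 0.496
```

```bash
python3 -m crank '[[0,0,-0.01,0,0,0,1],[0,0,-0.02,0,0,0,1],[0,0,-0.03,0,0,0,1],[0,0,-0.04,0,0,0,1],[0,0,-0.05,0,0,0,1]]'
python3 -m crank '[[0,0,-0.012,0,0,0,1],[0,0,-0.026,0,0,0,1],[0,0,-0.042,0,0,0,1],[0,0,-0.06,0,0,0,1],[0,0,-0.06,0,0,0,1]]'
python3 - <<'E'
from h import *
f=cams.grab_frame("wrist");cv2.imwrite("pics/w3.png",f["image"][...,::-1])
rel([459,-50,200],Rt(0,YAW))
E
```

```text
clock: 7.75
eef_pos: [519.3, -300.6, 158.3]
tcp_rot: [3.141, 0.524, 2.75]
contact_force: [0.4, -1.2, -1.2]
opening: 0.501
grasp_force: 50.8
clock: 8.25
eef_pos: [491.5, -289.2, 211.8]
tcp_rot: [3.141, 0.527, 2.75]
contact_force: [0.4, -0.2, -1.1]
opening: 0.497
grasp_force: 50.9
shift m [ 0.1106  0.2087 -0.0515] rot [ 3.000e-04  5.265e-01 -4.000e-04] t 8.3 tcp [ 491.7 -289.3  211. ] F [ 0.2  0.5 -2.7] op 0.499
```

View pics/w3.png

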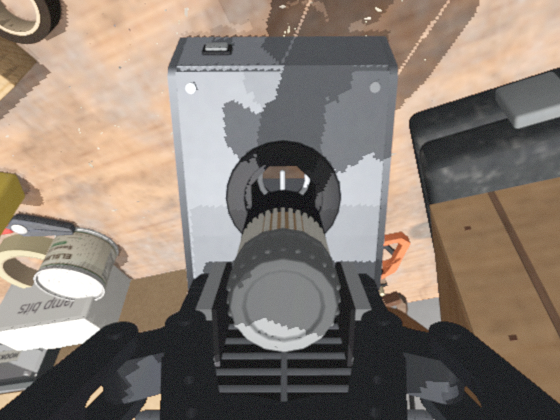

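The cartridge is gripped on its cap at (283,300), with its foot clear of the bezel at (283,190). I move sideways first, then turn it upright over the tray.

```bash
python3 -m crank '[[0,0.03,0,0,0,0,1],[0,0.07,0,0,0,0,1],[0.02,0.11,-0.01,0,0.1,0,1],[0.05,0.145,-0.025,0,0.2,0,1],[0.08,0.175,-0.04,0,0.3,0,1]]'
python3 -c "
from h import *
rel([459,-50,200],Rt(0,YAW))"
```

```text
clock: 8.8
eef_pos: [475.5, -91.5, 204.2]
tcp_rot: [-3.141, 0.221, 2.751]
contact_force: [0.4, -0.6, -1.8]
opening: 0.494
grasp_force: 51.0
shift m [ 0.0312  0.0321 -0.0027] rot [-1.000e-04  2.206e-01  4.000e-04] t 8.8 tcp [475.5 -91.5 204.2] F [ 0.4 -0.6 -1.8] op 0.494
```

```bash
python3 -m crank '[[0.012,0.012,-0.001,0,0.08,0,1],[0.024,0.024,-0.002,0,0.16,0,1],[0.031,0.032,-0.003,0,0.22,0,1],[0.031,0.032,-0.003,0,0.22,0,1],[0.031,0.032,-0.003,0,0.22,0,1]]'
python3 - <<'E'
from h import *
f=cams.grab_frame("top");s=cams.grab_frame("side")
im=np.hstack([cv2.resize(f["image"][140:240,150:260],(440,400),interpolation=cv2.INTER_CUBIC),cv2.resize(s["image"][150:250,230:320],(360,400),interpolation=cv2.INTER_CUBIC)])
cv2.imwrite("pics/c4.png",im[...,::-1])
P=np.array([459,-50,122.]);print("foot px top",(proj(f,P)-[150,140])*4,"cap",(proj(f,P+[0,0,84])-[150,140])*4,"side foot",(proj(s,P)-[230,150])*4+[440,0],"cap",(proj(s,P+[0,0,84])-[230,150])*4+[440,0])
rel([459,-50,200],Rt(0,YAW))
E
```

```text
clock: 9.3
eef_pos: [459.8, -52.3, 199.8]
tcp_rot: [3.141, 0.005, 2.751]
contact_force: [-0.2, 0.2, -1.5]
opening: 0.493
grasp_force: 51.1
foot px top [228.55234598 205.5609795 ] cap [205.63802799 172.93845304] side foot [616.99447979 171.30310782] cap [618.66896064  85.27680342]
shift m [0.0014 0.0021 0.0002] rot [ 0.0004  0.0055 -0.0005] t 9.4 tcp [459.4 -52.5 200.2] F [-0.3  0.2 -2. ] op 0.495
```

View pics/c4.png

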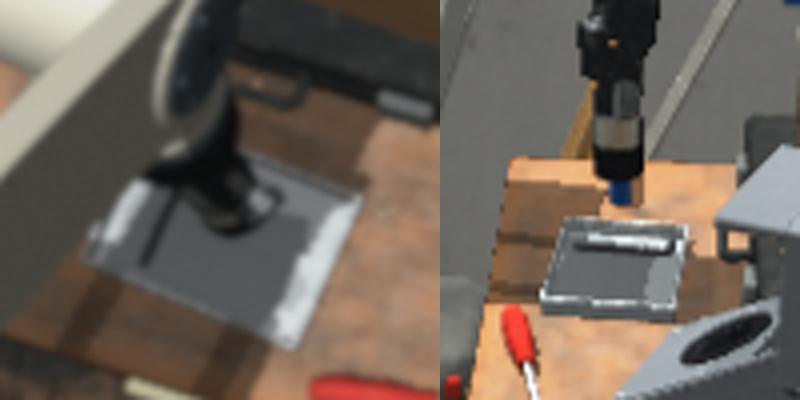

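The cartridge hangs upright at (617,130) in the side view, over the free half of the tray and clear of the hex key. I lower it, slowly near the floor.

```bash
python3 -m crank '[[0.001,0.002,0.025,0,0.005,0,1],[0.001,0.002,0.055,0,0.005,0,1],[0.001,0.002,0.08,0,0.005,0,1],[0.001,0.002,0.1,0,0.005,0,1],[0.001,0.002,0.108,0,0.005,0,1]]'
python3 -m crank '[[0,0,0.002,0,0,0,1],[0,0,0.003,0,0,0,1],[0,0,0.004,0,0,0,1],[0,0,0.005,0,0,0,1],[0,0,0.005,0,0,0,1]]'
python3 -c "
from h import *
rel([459,-50,81],Rt(0,YAW))"
```

```text
clock: 9.9
eef_pos: [458.8, -50.4, 91.1]
tcp_rot: [-3.142, -0.002, 2.75]
contact_force: [-0.6, -0.3, -0.8]
opening: 0.497
grasp_force: 51.1
clock: 10.4
eef_pos: [460.5, -50.1, 88.1]
tcp_rot: [3.141, 0.001, 2.75]
contact_force: [0.0, 0.0, -1.4]
opening: 0.498
grasp_force: 51.1
shift m [ 0.0014 -0.0005  0.0071] rot [ 0.001   0.0009 -0.0003] t 10.4 tcp [460.5 -50.1  88.1] F [ 0.   0.  -1.4] op 0.498
```

```bash
python3 -m crank '[[0,0,0.001,0,0,0,1],[0,0,0.002,0,0,0,1],[0,0,0.003,0,0,0,1],[0,0,0.004,0,0,0,1],[0,0,0.004,0,0,0,1]]'
python3 -m crank '[[0,0,0.001,0,0,0,1],[0,0,0.002,0,0,0,1],[0,0,0.002,0,0,0,1]]'
```

```text
clock: 10.9
eef_pos: [460.0, -50.0, 83.4]
tcp_rot: [3.141, -0.0, 2.75]
contact_force: [-0.3, -0.1, -1.4]
opening: 0.496
grasp_force: 51.1
clock: 11.2
eef_pos: [460.6, -50.2, 82.7]
tcp_rot: [3.141, 0.001, 2.75]
contact_force: [-3.8, -0.5, 15.7]
opening: 0.499
grasp_force: 53.1
```

The foot is on the tray floor (16 N). I ease off, open the fingers and withdraw straight up.

```bash
python3 -m crank '[[0,0,-0.001,0,0,0,1],[0,0,-0.001,0,0,0,0.45],[0,0,-0.001,0,0,0,0.4],[0,0,-0.001,0,0,0,0.2],[0,0,-0.001,0,0,0,0]]' 20
python3 -m crank '[[0,0,0,0,0,0,0],[0,0,0,0,0,0,0],[0,0,0,0,0,0,0]]'
python3 -m crank '[[0,0,-0.01,0,0,0,0],[0,0,-0.025,0,0,0,0],[0,0,-0.05,0,0,0,0],[0,0,-0.09,0,0,0,0],[0,0,-0.13,0,0,0,0]]'
python3 -m crank '[[0,0,-0.02,0,0,0,0],[0,0,-0.02,0,0,0,0],[0,0,-0.02,0,0,0,0]]'
python3 - <<'E'
from h import *
f=cams.grab_frame("wrist");s=cams.grab_frame("side")
cv2.imwrite("pics/end.png",np.hstack([cv2.resize(f["image"],(440,330)),cv2.resize(s["image"][150:250,230:320],(360,330),interpolation=cv2.INTER_CUBIC)])[...,::-1])
E
```

```text
clock: 11.7
eef_pos: [460.1, -50.0, 82.5]
tcp_rot: [3.141, -0.0, 2.75]
contact_force: [-0.4, -0.4, -0.6]
opening: 0.914
grasp_force: 0.0
clock: 12.0
eef_pos: [460.2, -50.0, 82.6]
tcp_rot: [3.141, -0.0, 2.75]
contact_force: [-0.2, 0.3, 0.3]
opening: 1.002
grasp_force: 0.0
clock: 12.5
eef_pos: [459.5, -50.1, 214.4]
tcp_rot: [3.141, -0.001, 2.75]
contact_force: [0.8, -0.2, 1.2]
opening: 0.999
grasp_force: 0.0
clock: 12.8
eef_pos: [460.0, -50.1, 233.0]
tcp_rot: [3.141, 0.001, 2.75]
contact_force: [-1.4, -0.1, -0.0]
opening: 1.001
grasp_force: 0.0
```

View pics/end.png

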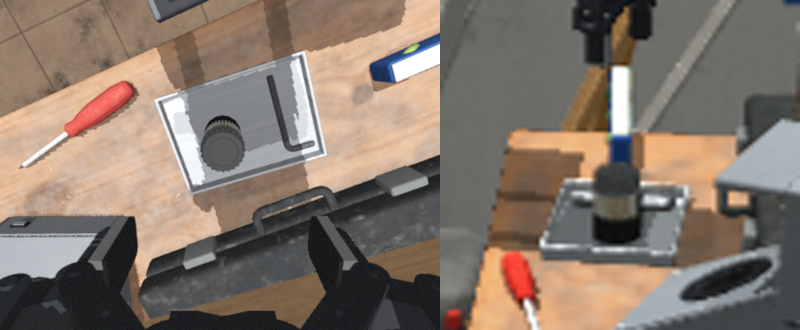

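The cartridge stands upright on the tray floor, at (222,143) in the wrist view and (617,205) in the side view. The hex key is undisturbed and the gripper is clear.

```bash
python3 -c "
from rig import sign_off
print(sign_off())"
```

```text
the job is handed in; nothing more can be done
None
```

The cartridge was pressed in until its latch let go, drawn out of the port and stood upright on the tray floor beside the hex key, with nothing else seen to move; I handed the job in at about 13 s, and no verdict came back.

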